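# Set end caps out on the spray board

### The job

Get the end caps ready for spraying: fill the empty taped squares on the plywood board with the three caps from the bench, one in each square, so that all four stand mouth-down in a neat grid, centred in their squares with their sides parallel to the tape, like the one already there. One of the three stands mouth-up and has to be turned over. Leave the cap already on the board where it stands, and do not disturb the spray can, tub and wrench.

Things in the scene. Friction and masses are not known exactly. Their poses are not given: they have to be found in the camera images.
- board: plywood spray board, 220 x 220 x 12 mm, fixed to the bench; origin at the centre of its underside, z up, x and y along its edges. On its top, four square outlines of dark grey tape in a 2 x 2 grid, 105 mm from centre to centre; each outline measures 54 mm inside and 66 mm outside.
- square0 (a point): centre of a taped square on the board's top face (12 mm above the bench); x, y as the board. The square where cap_set already stands.
- square1 (a point): centre of a taped square on the board's top face (12 mm above the bench); x, y as the board. Empty at the start.
- square2 (a point): centre of a taped square on the board's top face (12 mm above the bench); x, y as the board. Empty at the start.
- square3 (a point): centre of a taped square on the board's top face (12 mm above the bench); x, y as the board. Empty at the start.
- cap_set: Square aluminium end cap like a small square cup, 44 x 44 mm, 48 mm tall, walls and closed end 4 mm, all caps alike. Origin: centre of the closed end's outer face; z points from there to the open mouth (mouth-down: z down, origin on top); x, y square to its sides. This one already stands mouth-down in square0.
- cap_a: Square aluminium end cap like a small square cup, 44 x 44 mm, 48 mm tall, walls and closed end 4 mm, all caps alike. Origin: centre of the closed end's outer face; z points from there to the open mouth (mouth-down: z down, origin on top); x, y square to its sides. Starts on the bench; which of cap_a, cap_b, cap_c stands where varies. Starts mouth-down.
- cap_b: Square aluminium end cap like a small square cup, 44 x 44 mm, 48 mm tall, walls and closed end 4 mm, all caps alike. Origin: centre of the closed end's outer face; z points from there to the open mouth (mouth-down: z down, origin on top); x, y square to its sides. Starts on the bench; which of cap_a, cap_b, cap_c stands where varies. Starts mouth-down.
- cap_c: Square aluminium end cap like a small square cup, 44 x 44 mm, 48 mm tall, walls and closed end 4 mm, all caps alike. Origin: centre of the closed end's outer face; z points from there to the open mouth (mouth-down: z down, origin on top); x, y square to its sides. Starts on the bench; which of cap_a, cap_b, cap_c stands where varies. This one starts mouth-up.
- spray_can: bystander: upright grey spray can, 66 mm diameter, 190 mm tall; origin at the centre of its underside.
- tub: bystander: brown cardboard tub standing mouth-up, 84 mm across the rim, 75 mm tall; origin at the centre of its underside.
- wrench: bystander: steel wrench lying flat, 170 mm long, under 20 mm thick; x along its length, origin about mid-length on its underside.
Mind the look-alikes: they are no part of the job. What is shaped like the cap_c but green is not meant. What is shaped like the cap_a but red is not meant.

How it is judged:
At the end, for the whole second after the job is handed in: cap_set in square0 and one cap in each other square: each within 8 mm of the square's centre, standing mouth-down on the board (upright within 0.1 rad, top 45 to 51 mm above it), sides parallel to the board's edges within 0.15 rad, at rest (((horizontal distance between cap_a and square1 below 0.008 m and z of cap_a in the frame of square1 between 0.045 and 0.051 m) or (horizontal distance between cap_b and square1 below 0.008 m and z of cap_b in the frame of square1 between 0.045 and 0.051 m) or (horizontal distance between cap_c and square1 below 0.008 m and z of cap_c in the frame of square1 between 0.045 and 0.051 m)) and ((horizontal distance between cap_a and square2 below 0.008 m and z of cap_a in the frame of square2 between 0.045 and 0.051 m) or (horizontal distance between cap_b and square2 below 0.008 m and z of cap_b in the frame of square2 between 0.045 and 0.051 m) or (horizontal distance between cap_c and square2 below 0.008 m and z of cap_c in the frame of square2 between 0.045 and 0.051 m)) and ((horizontal distance between cap_a and square3 below 0.008 m and z of cap_a in the frame of square3 between 0.045 and 0.051 m) or (horizontal distance between cap_b and square3 below 0.008 m and z of cap_b in the frame of square3 between 0.045 and 0.051 m) or (horizontal distance between cap_c and square3 below 0.008 m and z of cap_c in the frame of square3 between 0.045 and 0.051 m)) and horizontal distance between cap_set and square0 below 0.008 m and z of cap_set in the frame of square0 between 0.045 and 0.051 m and angle between each of cap_set, cap_a, cap_b, cap_c's own z axis and vertical above 3.04 rad and linear speed of each of cap_set, cap_a, cap_b, cap_c below 0.02 m/s and (angle between the x axis of cap_set and the x axis of board, either way round below 0.15 rad or angle between the x axis of cap_set and the y axis of board, either way round below 0.15 rad) and (angle between the x axis of cap_a and the x axis of board, either way round below 0.15 rad or angle between the x axis of cap_a and the y axis of board, either way round below 0.15 rad) and (angle between the x axis of cap_b and the x axis of board, either way round below 0.15 rad or angle between the x axis of cap_b and the y axis of board, either way round below 0.15 rad) and (angle between the x axis of cap_c and the x axis of board, either way round below 0.15 rad or angle between the x axis of cap_c and the y axis of board, either way round below 0.15 rad)); the robot touches nothing.
It fails at once if the cap already on the board is moved more than 8 mm (distance of cap_set from where it was at the start of the episode above 0.008 m).
It fails at once if the spray can is moved more than 25 mm or tipped (distance of spray_can from where it was at the start of the episode above 0.025 m or angle between spray_can's own z axis and vertical above 0.3 rad).
It fails at once if the tub is moved more than 25 mm or tipped (distance of tub from where it was at the start of the episode above 0.025 m or angle between tub's own z axis and vertical above 0.3 rad).
It fails at once if the wrench is moved more than 25 mm or tipped (distance of wrench from where it was at the start of the episode above 0.025 m or angle between wrench's own z axis and vertical above 0.3 rad).
It also fails if it takes over 72 s, if anything falls off the work surface, if the arm or the gripper's body presses on something with over 40 N, if the wrist force passes 120 N, or if a joint passes its speed limit or range.

### The arm

A 6-joint arm with a two-finger parallel gripper is mounted at the origin on the work surface. World frame = base frame: x ahead of the robot, y to its left, z up, the work surface at z = 0. Lengths are in m, angles in rad, forces in N, time in s.
With the tool pointing down it reaches from about 0.325 to 0.75 m from the base axis. Payload 7.6 kg.
Tool frame: the origin (TCP) lies at the very end of the fingers, on their centre line; the grasp point (between the pads) lies 19 mm behind it; z points along the fingers, y is the line along which they close (so a half turn about z gives the same grasp; the last joint's range is limited). The gripper opens to 85 mm and grips with 20 to 120 N. Pads are 22 mm wide; open, the fingers measure 114 mm over their backs; the gripper's body (76 mm by 85 mm) begins 54 mm behind the grasp point. The pads swing forward as they close: fully open they stand 13 mm farther back than shut.
Start: joints at [1.276, 0.052, 1.401, -0, 1.689, -0.07], TCP at [0.117, 0.512, 0.231] pointing down, gripper open.
Joint ranges: [-2.9, 2.9], [-0.91, 2.17], [0.12, 2.37], [-1.06, 4.2], [0.26, 2.73], [-2.93, 2.93]. Speed limits (rad/s): [2.57, 2.57, 3.01, 3.14, 3.14, 3.14].

### API

Orientations are given as a unit quaternion [w, x, y, z].
In Python, from bench import * gives the robot as it stands.
- The arm moves only by the tool move_arm, never from a script. Its argument "plan" is text: rows parted by semicolons, each of 7 numbers parted by spaces: the shift along the tool's x, y, z each as a share of 40 cm, from -1 to 1, then the turn, a rotation vector about the tool's x, y, z each as a share of pi rad, from -1 to 1, then the closure, from 0 (fully open) to 1 (shut). In form: tx ty tz rx ry rz claw; .... A call has 1 to 10 rows; each row shifts and turns the commanded pose from where the row before left it, along the tool's axes as they then stand; what a row does not reach is not made up. A row lasts 1/10 s, in which the tool goes at most 50 mm and 8.59 degrees, less where a joint would pass 70% of its speed; a pose out of reach is approached as far as the arm can. A call with a number of a shift or a turn outside -1 to 1 is refused whole. A call with a gripper value outside its range is refused whole. The fingers move at their own pace and stop on an object; "grip_force" is the grip in N (left out, the last holds). Time passes only in rows, so rows that do not move let the fingers close. It gives the time, the measured TCP pose, the force, the opening and the grip force at its end, in the units of the state.
- get_obs(): the state, without advancing time (a new reading comes with each control period).
- capture(name): name is "scene" or "top"; returns (picture, depth): 480x640x3 uint8, blue, green, red; 480x640 float32, m along the optical axis (not along the pixel's ray), 0 where there is no reading.
- camera_model(name): a dict with "fov_y" (degrees; the focal length in pixels is half the picture's height over the tangent of half this angle, whatever the lens; pixels are square), "cx", "cy" (the principal point, pixels), "distortion" ([k1, k2, p1, p2, k3] as OpenCV has them; the pictures are not rectified), "R" (3x3) and "t" (3): a world point X has camera coordinates R X + t. Camera axes: x right, y down, z forward; pixel columns grow to the right and rows downward; lengths in m; the calibration is good to about 2 mm. A picture is of the moment at which its call begins. camera_model takes no time and is no camera call.
- close_job(): hands the job in; it is judged then, once.
The state is a dict: "clock": time; "q": joint angles; "qd": joint speeds; "tau": joint torques, N m; "tool_pos": TCP position; "ee_rot": TCP orientation; "contact_force": force on the tool from outside, world axes, zero at the start; "torque": the same for the moment, N m; "width": finger opening in m; "finger_force": force on a finger pad.
Only numpy, scipy, OpenCV 4.12 (cv2) and the standard library are available. Lean on these libraries where they do the work, as an engineer would, in place of code of your own. Each camera call takes 0.05 s, during which the arm holds its last target. There are 200 camera calls.

## Working session

There is one attempt and no reset: what is moved stays moved. The work goes in short steps, Python scripts to look and compute and a tool call to move; the robot and the scene stay as the last step left them, time stands still between calls to the robot, and variables do not carry over. Pictures are saved under pics/ and viewed, at most 10 in all, crops included, and the job is handed in when it is done.

Besides the shell and the picture viewer there is one more tool, called after "Call:" as name(argument=value, ...) on one line, values as JSON. move_arm: Moves the arm, as the interface text tells. Its arguments: {"type":"object","properties":{"plan":{"type":"string"},"grip_force":{"type":"number"}},"required":["plan"]}

```bash
mkdir -p pics; python3 - <<'E'
from bench import *
import cv2,numpy as np
for n in("scene","top"):
    p,d=capture(n); cv2.imwrite(f"pics/{n}0.png",p); np.save(f"{n}0.npy",d)
    m=camera_model(n); print(n,{k:np.round(v,4).tolist() for k,v in m.items()})
o=get_obs();print(o["clock"],o["tool_pos"],o["ee_rot"],o["width"])
E
```

```text
scene {'fov_y': 45.8696, 'cx': 316.0833, 'cy': 238.3493, 'distortion': [-0.0346, 0.0, 0.0, 0.0, 0.0], 'R': [[-0.1207, 0.9926, -0.0094], [0.6301, 0.0693, -0.7734], [-0.7671, -0.0993, -0.6338]], 't': [0.1208, -0.3367, 1.6519]}
top {'fov_y': 45.5671, 'cx': 316.1134, 'cy': 244.5156, 'distortion': [-0.1132, 0.0, 0.0, 0.0, 0.0], 'R': [[0.1109, -0.9938, 0.0054], [-0.9708, -0.1094, -0.2136], [0.2129, 0.0184, -0.9769]], 't': [-0.1276, 0.5903, 0.9298]}
0.1 [0.11693041 0.51153869 0.23055774] [-1.12290825e-04  1.12150080e-01  9.93691033e-01 -6.91055051e-04] 0.08530231647432178
```

View pics/top0.png

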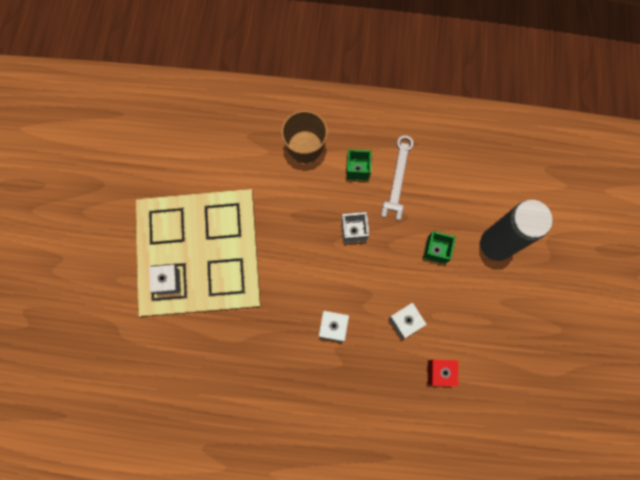

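View pics/scene0.png

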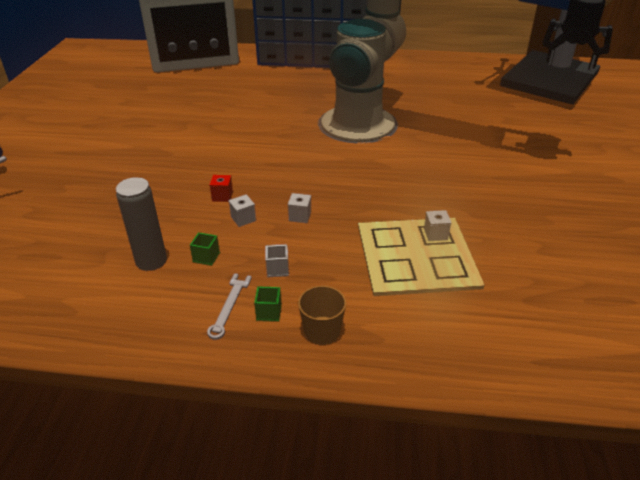

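Top view: the white caps are mouth-down at (334,326) and (408,320), and mouth-up at (355,228). cap_set is at (163,278). Look-alikes are the green cups at (358,165) and (440,247) and the red cap at (445,373). The spray can is at (515,230), the tub at (305,137) and the wrench at (398,180). I choose the three white or aluminium ones.

```bash
cat > h.py <<'E'
from bench import *
import cv2,numpy as np
from scipy.spatial.transform import Rotation as Ro
def rays(n,uv):
    m=camera_model(n); f=240/np.tan(np.radians(m["fov_y"]/2))
    K=np.array([[f,0,m["cx"]],[0,f,m["cy"]],[0,0,1]])
    p=cv2.undistortPoints(np.float64(uv).reshape(-1,1,2),K,np.array(m["distortion"],float)).reshape(-1,2)
    R=np.array(m["R"]); return -R.T@np.array(m["t"]), np.c_[p,np.ones(len(p))]@R
def onplane(n,uv,z):
    c,d=rays(n,uv); return c+d*((z-c[2])/d[:,2])[:,None]
def cloud(n,dep):
    v,u=np.mgrid[:480,:640]; c,d=rays(n,np.c_[u.ravel(),v.ravel()])
    return (c+d*dep.reshape(-1,1)).reshape(480,640,3)
def rect(n,mask,z,amin=150):
    out=[]
    for c in cv2.findContours(mask.astype(np.uint8),cv2.RETR_EXTERNAL,cv2.CHAIN_APPROX_NONE)[0]:
        if cv2.contourArea(c)<amin: continue
        w=onplane(n,c.reshape(-1,2),z)[:,:2]
        (x,y),s,a=cv2.minAreaRect((w*1000).astype(np.float32))
        out.append((np.round(c.reshape(-1,2).mean(0)),round(x,1),round(y,1),np.round(s,1),round(a%90,1)))
    return out
def quat(o): return Ro.from_quat(np.roll(o["ee_rot"],-1))
def down(yaw): # tool down, tool y (closing line) at world angle yaw
    y=np.array([np.cos(yaw),np.sin(yaw),0]); z=np.array([0,0,-1.]); return Ro.from_matrix(np.c_[np.cross(y,z),y,z])
E
python3 - <<'E'
from h import *
for n in("top","scene"):
    p=cv2.imread(f"pics/{n}0.png"); P=cloud(n,np.load(f"{n}0.npy")); hsv=cv2.cvtColor(p,cv2.COLOR_BGR2HSV); z=P[...,2]
    print(n)
    w=hsv[...,1]<60
    ws=(P[...,0]>.2)&(P[...,0]<.8)&(abs(P[...,1])<.5)
    print("tops",*rect(n,w&ws&(z>.041)&(z<.07),.048),sep="\n ")
    b=(hsv[...,0]>15)&(hsv[...,0]<40)&(hsv[...,1]>50)&(hsv[...,2]>120)&ws
    bm=cv2.morphologyEx(b.astype(np.uint8),cv2.MORPH_CLOSE,np.ones((15,15)))
    print("board",*rect(n,bm,.012,3000),sep="\n ")
    # inner squares: bright regions inside board enclosed by tape
    nc,lab,st,ce=cv2.connectedComponentsWithStats(b.astype(np.uint8),connectivity=4)
    for i in range(1,nc):
        if 100<st[i,4]<3000: print("  in",rect(n,lab==i,.012,80))
p=cv2.imread("pics/top0.png")[180:345,290:480]
cv2.imwrite("pics/crop.png",cv2.resize(p,None,fx=4,fy=3.6))
d=np.load("top0.npy");P=cloud("top",d)
for u,v in[(334,315),(408,310),(345,228),(300,300),(195,260),(398,180),(305,115),(533,220),(358,153)]:print(u,v,P[v,u].round(3))
E
```

```text
top
tops
 (array([334., 326.]), 465.8, -106.7, array([43.5, 44.7]), 86.0)
 (array([408., 320.]), 489.2, -232.8, array([43.3, 45.8]), 37.9)
 (array([163., 279.]), 512.8, 199.6, array([48.3, 49.7]), 11.8)
 (array([494., 245.]), 639.3, -378.1, array([57.8, 25.3]), 37.3)
 (array([355., 225.]), 647.5, -126.4, array([45.4, 43.7]), 11.4)
board
 (array([196., 253.]), 575.5, 158.2, array([223.8, 222.5]), 11.5)
  in [(array([222., 221.]), 637.5, 117.7, array([56. , 55.9]), 11.7)]
  in [(array([166., 226.]), 616.6, 220.3, array([56.4, 54.6]), 10.0)]
  in [(array([225., 277.]), 534.5, 96.8, array([56.3, 56.3]), 11.4)]
  in [(array([174., 287.]), 513.9, 199.2, array([55.5, 53.3]), 9.1)]
scene
tops
 (array([438., 217.]), 497.6, 204.5, array([35.6, 42.4]), 6.3)
 (array([241., 203.]), 494.3, -228.7, array([51.8, 44.8]), 36.1)
 (array([299., 200.]), 467.4, -102.0, array([44.2, 44.5]), 85.8)
board
 (array([418., 255.]), 568.6, 159.6, array([257.5, 223.6]), 11.5)
  in [(array([388., 237.]), 533.5, 99.6, array([54.8, 54.9]), 12.2)]
  in [(array([397., 270.]), 636.4, 120.6, array([55.4, 55.5]), 12.4)]
334 315 [ 0.484 -0.105  0.051]
408 310 [ 0.507 -0.232  0.049]
345 228 [ 0.64  -0.109  0.047]
300 300 [ 0.509 -0.042  0.001]
195 260 [0.558 0.157 0.013]
398 180 [ 0.755 -0.2    0.008]
305 115 [ 0.841 -0.014  0.066]
533 220 [ 0.649 -0.394  0.193]
358 153 [ 0.79  -0.119  0.035]
```

View pics/crop.png

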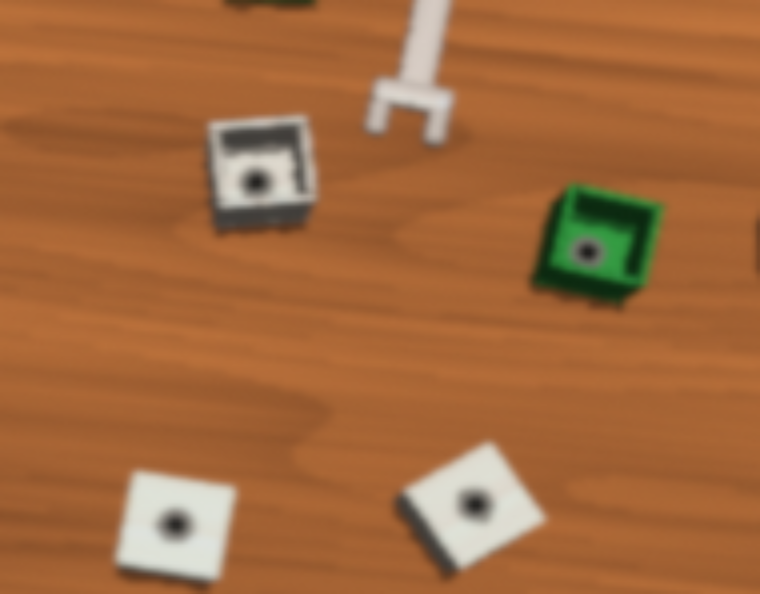

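The close crop confirms the choice: two white caps mouth-down with closed tops, and one white cup mouth-up. All three are about 44 mm with tops at 47–51 mm. Moving now: first turn the tool, then travel to above the nearest cap.

Call:
move_arm(plan="0 0 0.02 0 0 0.045 0;0 0 0.02 0 0 0.045 0;0 0 0.02 0 0 0.045 0;0 0 0.02 0 0 0.045 0;0 0 0.02 0 0 0.045 0;0 0 0.02 0 0 0.045 0;0 0 0.02 0 0 0.045 0;0 0 0.02 0 0 0.045 0;0 0 0.02 0 0 0.045 0;0 0 0.02 0 0 0.045 0", grip_force=40)

```text
clock: 1.1
tool_pos: [0.1169, 0.5116, 0.1505]
ee_rot: [0.0, 0.733, 0.681, -0.0]
contact_force: [-0.3, -0.8, -0.2]
width: 0.0851
finger_force: 0.0
```

Call:
move_arm(plan="-0.092 0.061 0 0 0 0 0;-0.092 0.061 0 0 0 0 0;-0.092 0.061 0 0 0 0 0;-0.092 0.061 0 0 0 0 0;-0.092 0.061 0 0 0 0 0;-0.092 0.061 0 0 0 0 0;-0.092 0.061 0 0 0 0 0;-0.092 0.061 0 0 0 0 0;-0.092 0.061 0 0 0 0 0;-0.092 0.061 0 0 0 0 0")

```text
clock: 2.1
tool_pos: [0.3359, 0.1264, 0.1512]
ee_rot: [0.0, 0.731, 0.683, 0.0]
contact_force: [0.8, 0.1, -1.2]
width: 0.0856
finger_force: 0.0
```

Call:
move_arm(plan="-0.092 0.061 0 0 0 0 0;-0.092 0.061 0 0 0 0 0;-0.092 0.061 0 0 0 0 0;-0.092 0.061 0 0 0 0 0;-0.092 0.061 0 0 0 0 0;-0.092 0.061 0 0 0 0 0;0 0 0 0 0 0 0;0 0 0 0 0 0 0")

```text
clock: 2.9
tool_pos: [0.4664, -0.1025, 0.1505]
ee_rot: [-0.001, 0.731, 0.682, -0.0]
contact_force: [0.2, 0.1, -0.1]
width: 0.085
finger_force: 0.0
```

Call:
move_arm(plan="-0.005 0 0.07 0 0 0 0;0 0 0.07 0 0 0 0;0 0 0.07 0 0 0 0;0 0 0.07 0 0 0 0;0 0 0.065 0 0 0 0;0 0 0 0 0 0 0.6;0 0 0 0 0 0 0.6;0 0 0 0 0 0 0.6;0 0 0 0 0 0 0.6;0 0 0 0 0 0 0.6")

```text
clock: 3.9
tool_pos: [0.4678, -0.1041, 0.0153]
ee_rot: [0.001, 0.731, 0.683, 0.001]
contact_force: [-0.8, 1.5, 7.0]
width: 0.0432
finger_force: 41.7
```

Call:
move_arm(plan="0 0 -0.072 0 0 -0.0215 0.6;0 0 -0.072 0 0 -0.0215 0.6;0 0 -0.072 0 0 -0.0215 0.6;0 0 -0.072 0 0 -0.0215 0.6;0 0 0 0 0 0 0.6;0.09 0.066 0 0 0 0 0.6;0.09 0.066 0 0 0 0 0.6;0.09 0.066 0 0 0 0 0.6;0.09 0.066 0 0 0 0 0.6;0.09 0.066 0 0 0 0 0.6")

```text
clock: 4.9
tool_pos: [0.5598, 0.1005, 0.1277]
ee_rot: [-0.0, 0.632, 0.775, -0.0]
contact_force: [1.8, -0.3, -0.6]
width: 0.0435
finger_force: 41.3
```

Call:
move_arm(plan="0.09 0.066 0 0 0 0 0.6;0.09 0.066 0 0 0 0 0.6;0.09 0.066 0 0 0 0 0.6;0 0 0 0 0 0 0.6;0 0 0 0 0 0 0.6")

```text
clock: 5.4
tool_pos: [0.615, 0.2211, 0.1267]
ee_rot: [-0.001, 0.632, 0.775, -0.001]
contact_force: [-0.2, -0.9, 0.4]
width: 0.0432
finger_force: 41.6
```

Call:
move_arm(plan="0.002 0.004 0.062 0 0 0 0.6;0 0 0.062 0 0 0 0.6;0 0 0.062 0 0 0 0.6;0 0 0.03 0 0 0 0.6;0 0 0.03 0 0 0 0.6;0 0 0 0 0 0 0.6;0 0 0 0 0 0 0.6")

```text
clock: 6.1
tool_pos: [0.6175, 0.2215, 0.0312]
ee_rot: [0.0, 0.632, 0.775, 0.001]
contact_force: [0.4, 0.8, -0.4]
width: 0.0434
finger_force: 41.7
```

Call:
move_arm(plan="0 0 0.009 0 0 0 0.6;0 0 0 0 0 0 0.6;0 0 0 0 0 0 0;0 0 0 0 0 0 0;0 0 0 0 0 0 0;0 0 0 0 0 0 0;0 0 -0.06 0 0 0 0;0 0 -0.08 0 0 0 0;0 0 -0.08 0 0 0 0;0 0 -0.08 0 0 0 0")

```text
clock: 7.1
tool_pos: [0.6168, 0.2216, 0.1478]
ee_rot: [-0.0, 0.632, 0.775, 0.0]
contact_force: [0.9, -0.6, -0.7]
width: 0.0855
finger_force: 0.0
```

```bash
cat > look.py <<'E'
from h import *
import sys
tag=sys.argv[1]
for n in("top","scene"):
    p,d=capture(n); P=cloud(n,d); hsv=cv2.cvtColor(p,cv2.COLOR_BGR2HSV); z=P[...,2]
    cv2.imwrite(f"pics/{n}{tag}.png",p)
    ws=(P[...,0]>.2)&(P[...,0]<.8)&(P[...,1]>-.35)&(P[...,1]<.4)&(hsv[...,1]<60)
    for lo,hi,zz in((.03,.0545,.048),(.0545,.075,.06)): print(n,zz,*rect(n,ws&(z>lo)&(z<hi),zz,200),sep="\n ")
o=get_obs();print(o["clock"],o["tool_pos"],o["q"].round(3) if hasattr(o["q"],"round") else o["q"])
E
python3 look.py 1
```

```text
top
 0.048
 (array([407., 320.]), 488.8, -232.2, array([43.3, 47.4]), 37.7)
 (array([355., 226.]), 646.3, -126.5, array([48. , 44.4]), 11.9)
top
 0.06
 (array([162., 278.]), 512.0, 198.1, array([45.7, 46.4]), 11.8)
 (array([162., 219.]), 617.5, 218.0, array([45.1, 46.9]), 11.2)
scene
 0.048
 (array([276., 256.]), 659.3, -120.2, array([63., 42.]), 10.8)
 (array([241., 203.]), 493.8, -229.7, array([49.7, 45.9]), 36.1)
scene
 0.06
 (array([438., 217.]), 512.8, 201.5, array([41.4, 42.4]), 12.0)
7.2 [0.61915166 0.22233376 0.15312779] [0.289 0.453 1.085 0.    1.593 0.086]
```

View pics/top1.png

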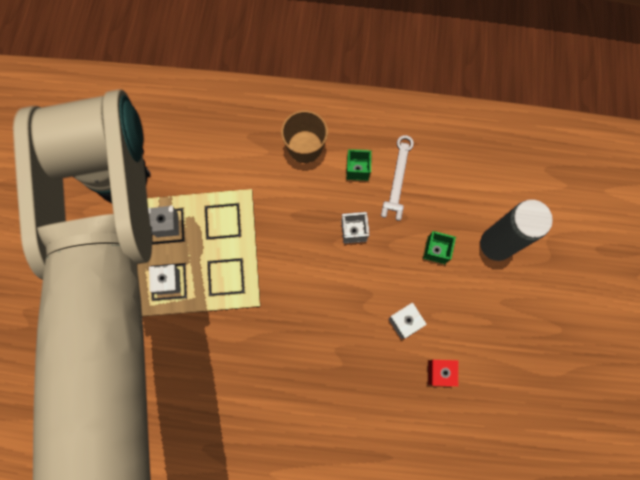

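The top view shows the first cap at (162,219), inside the upper-left square. Its measured position is about 2 mm off the target and its yaw is 11.2°, against 11.5° for the board. Next is the white cap at (408,320).

Call:
move_arm(plan="0 0 0 0 0 0.0445 0;0 0 0 0 0 0.0445 0;0 0 0 0 0 0.0445 0;0 0 0 0 0 0.0445 0;0 0 0 0 0 0.0445 0;0 0 0 0 0 0.0445 0;0 0 0 0 0 0.0445 0;0 0 0 0 0 0.0445 0")

```text
clock: 8.0
tool_pos: [0.6167, 0.2216, 0.1456]
ee_rot: [-0.0, 0.948, 0.319, -0.001]
contact_force: [0.4, -0.4, -0.5]
width: 0.0856
finger_force: 0.0
```

Call:
move_arm(plan="-0.086 0.064 0 0 0 0 0;-0.086 0.064 0 0 0 0 0;-0.086 0.064 0 0 0 0 0;-0.086 0.064 0 0 0 0 0;-0.086 0.064 0 0 0 0 0;-0.086 0.064 0 0 0 0 0;-0.086 0.064 0 0 0 0 0;-0.086 0.064 0 0 0 0 0;-0.086 0.064 0 0 0 0 0;-0.086 0.064 0 0 0 0 0")

```text
clock: 9.0
tool_pos: [0.4991, -0.1924, 0.1459]
ee_rot: [-0.0, 0.947, 0.322, -0.0]
contact_force: [0.3, 0.5, 0.1]
width: 0.0854
finger_force: 0.0
```

Call:
move_arm(plan="-0.086 0.064 0 0 0 0 0;0 0 0 0 0 0 0;0 0 0 0 0 0 0")

```text
clock: 9.3
tool_pos: [0.4878, -0.2327, 0.1458]
ee_rot: [-0.001, 0.947, 0.321, -0.0]
contact_force: [-0.1, -0.0, 0.2]
width: 0.0855
finger_force: 0.0
```

Call:
move_arm(plan="0.008 0 0.07 0 0 0 0;0 0 0.07 0 0 0 0;0 0 0.07 0 0 0 0;0 0 0.07 0 0 0 0;0 0 0.053 0 0 0 0;0 0 0 0 0 0 0.6;0 0 0 0 0 0 0.6;0 0 0 0 0 0 0.6;0 0 0 0 0 0 0.6;0 0 0 0 0 0 0.6")

```text
clock: 10.3
tool_pos: [0.492, -0.2305, 0.0151]
ee_rot: [0.001, 0.947, 0.322, 0.001]
contact_force: [0.8, 2.5, 6.3]
width: 0.0437
finger_force: 42.1
```

Call:
move_arm(plan="0 0 -0.072 0 0 0.036 0.6;0 0 -0.072 0 0 0.036 0.6;0 0 -0.072 0 0 0.036 0.6;0 0 -0.072 0 0 0.036 0.6;0 0 0 0 0 0 0.6;0.059 -0.087 0 0 0 0 0.6;0.059 -0.087 0 0 0 0 0.6;0.059 -0.087 0 0 0 0 0.6;0.059 -0.087 0 0 0 0 0.6;0.059 -0.087 0 0 0 0 0.6")

```text
clock: 11.3
tool_pos: [0.5713, -0.0344, 0.1272]
ee_rot: [-0.0, 0.995, 0.102, -0.001]
contact_force: [0.4, -0.5, -0.3]
width: 0.0434
finger_force: 41.5
```

Call:
move_arm(plan="0.059 -0.087 0 0 0 0 0.6;0.059 -0.087 0 0 0 0 0.6;0.059 -0.087 0 0 0 0 0.6;0.059 -0.087 0 0 0 0 0.6;0 0 0 0 0 0 0.6;0 0 0 0 0 0 0.6")

```text
clock: 11.9
tool_pos: [0.6354, 0.1199, 0.1267]
ee_rot: [0.0, 0.995, 0.102, -0.001]
contact_force: [-0.6, 0.0, -0.8]
width: 0.0435
finger_force: 41.5
```

Call:
move_arm(plan="0.003 0.003 0.062 0 0 0 0.6;0 0 0.062 0 0 0 0.6;0 0 0.062 0 0 0 0.6;0 0 0.035 0 0 0 0.6;0 0 0.034 0 0 0 0.6;0 0 0 0 0 0 0.6;0 0 0 0 0 0 0;0 0 0 0 0 0 0;0 0 0 0 0 0 0;0 0 0 0 0 0 0")

```text
clock: 12.9
tool_pos: [0.6375, 0.1184, 0.0268]
ee_rot: [-0.0, 0.995, 0.101, 0.0]
contact_force: [0.3, -0.5, 0.2]
width: 0.0855
finger_force: 0.0
```

Call:
move_arm(plan="0 0 -0.06 0 0 0 0;0 0 -0.08 0 0 0 0;0 0 -0.08 0 0 0 0;0 0 -0.08 0 0 0 0;0 0 0 0 0 0 0")

```text
clock: 13.4
tool_pos: [0.6397, 0.1187, 0.1531]
ee_rot: [-0.0, 0.995, 0.101, 0.005]
contact_force: [1.0, 0.0, 1.3]
width: 0.0852
finger_force: 0.0
```

```bash
python3 look.py 2
```

```text
top
 0.048
 (array([355., 226.]), 646.4, -126.4, array([47.8, 44.3]), 11.4)
top
 0.06
 (array([228., 215.]), 637.1, 99.1, array([45.9, 16. ]), 8.4)
scene
 0.048
 (array([277., 256.]), 659.2, -120.2, array([62.9, 42. ]), 10.8)
scene
 0.06
 (array([397., 252.]), 638.7, 116.1, array([46.3, 42.8]), 13.9)
 (array([451., 250.]), 618.5, 221.7, array([42.6, 42.7]), 11.3)
 (array([438., 217.]), 513.5, 201.5, array([42.1, 42.3]), 9.7)
13.5 [0.63765861 0.11843455 0.1472554 ] [0.127 0.437 1.119 0.    1.584 1.495]
```

Call:
move_arm(plan="0 0 0 0 0 -0.0415 0;0 0 0 0 0 -0.0415 0;0 0 0 0 0 -0.0415 0;0 0 0 0 0 -0.0415 0;0 0 0 0 0 -0.0415 0;0 0 0 0 0 -0.0415 0;0 0 0 0 0 -0.0415 0;0 0 0 0 0 -0.0415 0;0 0 0 0 0 -0.0415 0;0 0 0 0 0 -0.0415 0")

```text
clock: 14.5
tool_pos: [0.6365, 0.1183, 0.1441]
ee_rot: [-0.001, 0.728, 0.686, -0.001]
contact_force: [0.8, 0.0, -0.6]
width: 0.0854
finger_force: 0.0
```

Call:
move_arm(plan="0 0 0 0 0 -0.0415 0;0 0 0 0 0 -0.0415 0;-0.07 -0.024 0 0 0 0 0;-0.07 -0.024 0 0 0 0 0;-0.07 -0.024 0 0 0 0 0;-0.07 -0.024 0 0 0 0 0;0 0 0 0 0 0 0")

```text
clock: 15.2
tool_pos: [0.6204, -0.0023, 0.1444]
ee_rot: [-0.001, 0.636, 0.772, -0.001]
contact_force: [0.2, -0.1, -0.5]
width: 0.0855
finger_force: 0.0
```

Call:
move_arm(plan="0 0 0 0 -0.031 0 0;0 0 0 0 -0.031 0 0;0 0 0 0 -0.031 0 0;0 0 0 0 -0.031 0 0;0 0 0 0 -0.031 0 0;0 0 0 0 -0.031 0 0;0 0 0 0 -0.031 0 0;0 0 0 0 -0.033 0 0;0 0 0 0 0 0 0")

```text
clock: 16.1
tool_pos: [0.6199, 0.003, 0.1423]
ee_rot: [0.294, 0.584, 0.716, -0.245]
contact_force: [0.2, -0.0, -0.8]
width: 0.0854
finger_force: 0.0
```

```bash
python3 look.py 3; python3 -c "
from h import *
o=get_obs();print(quat(o).as_matrix().round(3))"
```

```text
top
 0.048
 (array([355., 226.]), 646.5, -126.3, array([47.9, 44.6]), 11.9)
top
 0.06
scene
 0.048
 (array([277., 256.]), 659.3, -120.9, array([62.7, 40.5]), 10.8)
scene
 0.06
 (array([397., 252.]), 637.9, 116.4, array([47.9, 43.5]), 9.1)
 (array([451., 250.]), 618.5, 221.8, array([42.9, 42.5]), 11.6)
16.2 [0.62114223 0.00168314 0.14507796] [ 0.264  0.413  1.322 -0.783  1.503  0.161]
[[-0.141  0.981  0.137]
 [ 0.695  0.196 -0.692]
 [-0.705 -0.002 -0.709]]
```

Call:
move_arm(plan="-0.012 0.006 0.085 0 0 0 0;0 0 0.085 0 0 0 0;0 0 0.085 0 0 0 0;0 0 0.085 0 0 0 0;0 0 0.085 0 0 0 0;0 0 0.048 0 0 0 0;0 0 0 0 0 0 0")

```text
clock: 16.9
tool_pos: [0.6494, -0.1351, 0.0143]
ee_rot: [0.294, 0.587, 0.714, -0.244]
contact_force: [0.1, 0.3, -0.4]
width: 0.0852
finger_force: 0.0
```

```bash
python3 - <<'E'
from h import *
p,d=capture("scene"); cv2.imwrite("pics/s4.png",cv2.resize(p[180:340,190:380],None,fx=4,fy=3.6))
o=get_obs();print(o["tool_pos"],o["contact_force"])
E
```

```text
[ 0.65034316 -0.13380858  0.01599418] [ 0.37372534 -0.01482503 -0.05289521]
```

View pics/s4.png

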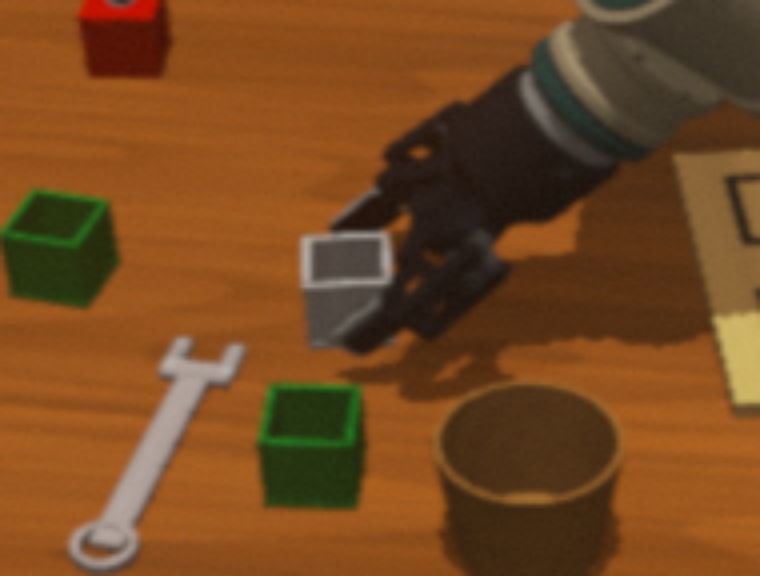

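The crop shows the fingers straddling the white mouth-up cap at crop pixel (345,290), leaning from the +y side. They're clear of the green cups and the wrench. Now close and lift.

Call:
move_arm(plan="0 0 0 0 0 0 0.6;0 0 0 0 0 0 0.6;0 0 0 0 0 0 0.6;0 0 0 0 0 0 0.6;0 0 0 0 0 0 0.6", grip_force=50)

```text
clock: 17.45
tool_pos: [0.6514, -0.1323, 0.0175]
ee_rot: [0.297, 0.586, 0.714, -0.242]
contact_force: [-1.6, 3.2, 6.0]
width: 0.0437
finger_force: 51.3
```

Call:
move_arm(plan="-0.035 0 -0.035 0 0 0 0.6;-0.07 0 -0.07 0 0 0 0.6;-0.07 0 -0.07 0 0 0 0.6;-0.07 0 -0.07 0 0 0 0.6;-0.035 0 -0.035 0 0 0 0.6;0 0 0 0 0 0 0.6")

```text
clock: 18.05
tool_pos: [0.6518, -0.133, 0.1778]
ee_rot: [0.298, 0.587, 0.713, -0.241]
contact_force: [-0.0, -0.6, -0.6]
width: 0.0433
finger_force: 51.0
```

Call:
move_arm(plan="0.035 -0.086 -0.034 0 0 0 0.6;0.035 -0.086 -0.034 0 0 0 0.6;0.035 -0.086 -0.034 0 0 0 0.6;0.035 -0.086 -0.034 0 0 0 0.6;0 0 0 0 0.041 0 0.6;0 0 0 0 0.041 0 0.6;0 0 0 0 0.041 0 0.6;0 0 0 0 0.041 0 0.6;0 0 0 0 0.041 0 0.6;0 0 0 0 0.041 0 0.6")

```text
clock: 19.05
tool_pos: [0.4997, -0.083, 0.1711]
ee_rot: [0.001, 0.635, 0.773, -0.003]
contact_force: [0.3, 0.4, -1.3]
width: 0.0433
finger_force: 51.5
```

Call:
move_arm(plan="0 0 0 0 0.041 0 0.6;0 0 0 0 0.041 0 0.6;0 0 0 0 0.041 0 0.6;0 0 0 0 0.041 0 0.6;0 0 0 0 0.041 0 0.6;0 0 0 0 0.041 0 0.6;0 0 0 0 0.01 0 0.6;0 0 0 0 0 0 0.6")

```text
clock: 19.85
tool_pos: [0.4997, -0.0834, 0.1704]
ee_rot: [-0.3, 0.587, 0.712, 0.244]
contact_force: [0.7, -0.1, -0.5]
width: 0.0433
finger_force: 51.6
```

```bash
cat > st.py <<'E'
from h import *
p,d=capture("scene"); o=get_obs();print(o["clock"],o["tool_pos"],np.round(o["q"],2),o["contact_force"]); print(quat(o).as_matrix().round(3))
E
python3 st.py
```

```text
19.9 [ 0.50011614 -0.08308262  0.17179229] [-0.54  0.37  1.33  0.61  1.97 -0.64] [ 0.10283324 -0.29911527 -1.5849617 ]
[[-0.135  0.981 -0.14 ]
 [ 0.69   0.194  0.697]
 [ 0.711 -0.003 -0.703]]
```

Call:
move_arm(plan="-0.055 0 0.054 0 0 0 0.6;-0.055 0 0.054 0 0 0 0.6;-0.055 0 0.054 0 0 0 0.6;-0.055 0 0.054 0 0 0 0.6;-0.03 0 0.03 0 0 0 0.6;-0.02 0 0.02 0 0 0 0.6;0 0 0 0 0 0 0.6")

```text
clock: 20.6
tool_pos: [0.5003, -0.083, 0.0213]
ee_rot: [-0.298, 0.585, 0.713, 0.244]
contact_force: [0.3, -0.1, -2.4]
width: 0.0434
finger_force: 51.6
```

```bash
python3 - <<'E'
from h import *
p,d=capture("scene"); cv2.imwrite("pics/s5.png",cv2.resize(p[140:300,200:390],None,fx=4,fy=3.6))
o=get_obs();print(o["tool_pos"],o["contact_force"])
E
```

```text
[ 0.50081671 -0.08336351  0.022354  ] [-0.98264051 -0.72679608 -0.63293657]
```

View pics/s5.png

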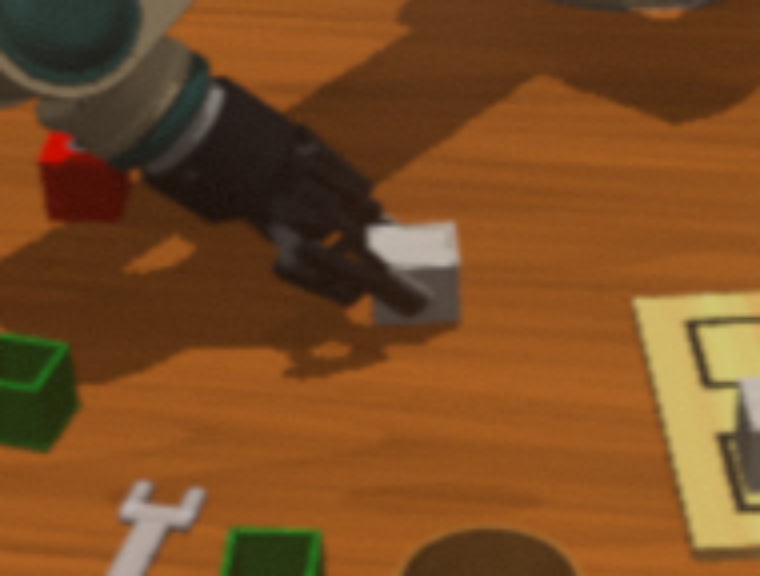

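The crop shows the cap lying on its side in the grip, closed end towards the board, at about crop pixel (415,275). It's a few mm above the bench. Lower until it touches.

Call:
move_arm(plan="-0.006 0 0.006 0 0 0 0.6;-0.005 0 0.005 0 0 0 0.6;0 0 0 0 0 0 0.6")

```text
clock: 20.95
tool_pos: [0.5006, -0.0835, 0.0157]
ee_rot: [-0.298, 0.585, 0.713, 0.245]
contact_force: [0.2, -0.1, -0.9]
width: 0.0438
finger_force: 51.6
```

Call:
move_arm(plan="-0.002 0 0.002 0 0 0 0.6;0 0 0 0 0 0 0.6")

```text
clock: 21.15
tool_pos: [0.5005, -0.0835, 0.0144]
ee_rot: [-0.298, 0.585, 0.713, 0.245]
contact_force: [-0.2, -0.3, -2.0]
width: 0.0433
finger_force: 51.6
```

Call:
move_arm(plan="0 0 0 0 0 0 0;0 0 0 0 0 0 0;0 0 0 0 0 0 0;0 0 0 0 0 0 0;0 0 -0.05 0 0 0 0;0 0 -0.1 0 0 0 0;0 0 -0.1 0 0 0 0;0 0 -0.1 0 0 0 0;0 0 -0.075 0 0 0 0;0 0 0 0 0 0 0")

```text
clock: 22.15
tool_pos: [0.5252, -0.205, 0.137]
ee_rot: [-0.295, 0.586, 0.714, 0.245]
contact_force: [0.7, -0.6, 1.1]
width: 0.0853
finger_force: 0.0
```

Call:
move_arm(plan="0 0 0 0 -0.042 0 0;0 0 0 0 -0.042 0 0;0 0 0 0 -0.042 0 0;0 0 0 0 -0.042 0 0;0 0 0 0 -0.042 0 0;0 0 0 0 -0.042 0 0;0.08 0 0 0 0 0 0;0.1 0 0 0 0 0 0;0.1 0 0 0 0 0 0;0 0 0 0 0 0 0")

```text
clock: 23.15
tool_pos: [0.5007, -0.0878, 0.1325]
ee_rot: [-0.001, 0.632, 0.775, 0.0]
contact_force: [1.0, -1.0, 0.3]
width: 0.0856
finger_force: 0.0
```

Call:
move_arm(plan="0 0 0 0 -0.042 0 0;0 0 0 0 -0.042 0 0;0 0 0 0 -0.042 0 0;0 0 0 0 -0.042 0 0;0 0 0 0 -0.042 0 0;0 0 0 0 -0.038 0 0;0 0 0 0 0 0 0")

```text
clock: 23.85
tool_pos: [0.5006, -0.0908, 0.1305]
ee_rot: [0.292, 0.584, 0.717, -0.243]
contact_force: [0.3, -0.8, 0.1]
width: 0.0855
finger_force: 0.0
```

```bash
python3 look.py 6; python3 st.py
```

```text
top
 0.048
 (array([328., 304.]), 501.6, -93.9, array([45.1, 47.6]), 11.2)
top
 0.06
 (array([161., 218.]), 618.2, 218.5, array([46. , 46.4]), 11.6)
 (array([220., 216.]), 635.0, 113.2, array([46.2, 45.3]), 11.7)
scene
 0.048
 (array([302., 212.]), 511.4, -89.1, array([44.3, 46.4]), 7.2)
scene
 0.06
 (array([397., 252.]), 638.1, 116.3, array([47.8, 43.3]), 10.8)
 (array([451., 250.]), 618.5, 222.0, array([42.3, 42.3]), 11.0)
23.95 [ 0.50184152 -0.0918851   0.13284135] [ 0.136  0.053  1.768 -0.799  1.352  0.133]
24.0 [ 0.50225871 -0.09237766  0.13375579] [ 0.14  0.05  1.77 -0.8   1.35  0.13] [0.43096759 0.65130034 0.52156253]
[[-0.139  0.981  0.137]
 [ 0.7    0.195 -0.687]
 [-0.701 -0.    -0.713]]
```

View pics/top6.png

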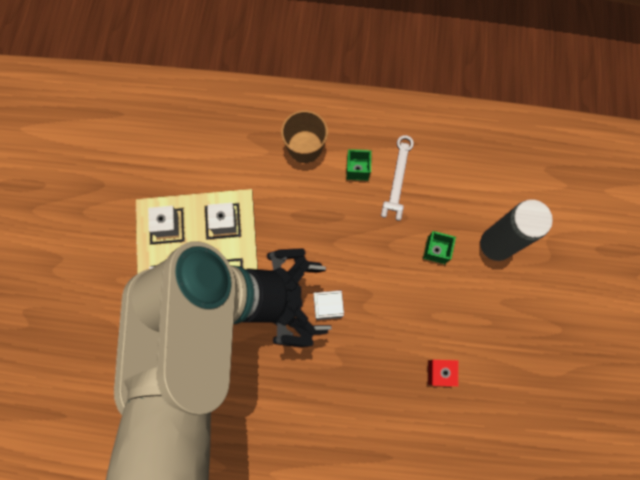

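The top view shows cap_c on its side at (328,304), matching the expected position. The placed caps are at (161,219) and (220,216). Re-grasp cap_c with the same lean for the second quarter turn.

Call:
move_arm(plan="0.04 0 0.045 0 0 0 0;0.04 0 0.045 0 0 0 0;0.04 0 0.045 0 0 0 0;0.04 0 0.045 0 0 0 0;0.04 0 0.043 0 0 0 0;0 0 0 0 0 0 0;0 0 0 0 0 0 0.6;0 0 0 0 0 0 0.6;0 0 0 0 0 0 0.6;0 0 0 0 0 0 0.6")

```text
clock: 25.0
tool_pos: [0.5043, -0.0978, 0.0159]
ee_rot: [0.295, 0.587, 0.715, -0.24]
contact_force: [-0.5, 0.6, 5.7]
width: 0.0436
finger_force: 51.1
```

Call:
move_arm(plan="0 0 0 0 0 0 0.6;-0.035 0 -0.035 0 0 0 0.6;-0.07 0 -0.07 0 0 0 0.6;-0.07 0 -0.07 0 0 0 0.6;-0.07 0 -0.07 0 0 0 0.6;-0.035 0 -0.035 0 0 0 0.6;0 0 0 0 0 0 0.6")

```text
clock: 25.7
tool_pos: [0.5048, -0.0986, 0.1761]
ee_rot: [0.296, 0.588, 0.714, -0.239]
contact_force: [0.3, -0.5, -1.9]
width: 0.0434
finger_force: 51.1
```

Call:
move_arm(plan="0 0 0 0 0.041 0 0.6;0 0 0 0 0.041 0 0.6;0 0 0 0 0.041 0 0.6;0 0 0 0 0.041 0 0.6;0 0 0 0 0.041 0 0.6;0 0 0 0 0.041 0 0.6;0.07 0 0 0 0 0 0.6;0.1 0 0 0 0 0 0.6;0.1 0 0 0 0 0 0.6;0.1 0 0 0 0 0 0.6")

```text
clock: 26.7
tool_pos: [0.4734, 0.0474, 0.1693]
ee_rot: [0.001, 0.635, 0.772, -0.003]
contact_force: [1.0, 0.0, -1.6]
width: 0.0432
finger_force: 51.3
```

Call:
move_arm(plan="0 0 0 0 0.041 0 0.6;0 0 0 0 0.041 0 0.6;0 0 0 0 0.041 0 0.6;0 0 0 0 0.041 0 0.6;0 0 0 0 0.041 0 0.6;0 0 0 0 0.041 0 0.6;0 0 0 0 0.01 0 0.6;0 0 0 0 0 0 0.6")

```text
clock: 27.5
tool_pos: [0.4741, 0.046, 0.1695]
ee_rot: [-0.302, 0.586, 0.711, 0.245]
contact_force: [-0.2, 0.0, -1.3]
width: 0.0433
finger_force: 51.3
```

```bash
python3 st.py
```

```text
27.55 [0.47438797 0.04638315 0.17052994] [-0.35  0.18  1.56  0.68  1.83 -0.52] [ 0.89349258  0.81159215 -0.81651437]
[[-0.134  0.981 -0.141]
 [ 0.686  0.194  0.701]
 [ 0.715 -0.002 -0.699]]
```

Call:
move_arm(plan="-0.021 0.057 0.073 0 0 0 0.6;-0.021 0.057 0.073 0 0 0 0.6;-0.021 0.057 0.073 0 0 0 0.6;0 0 0 0 0 0 0.6;0 0 0 0 0 0 0.6")

```text
clock: 28.05
tool_pos: [0.5327, 0.105, 0.0926]
ee_rot: [-0.3, 0.584, 0.713, 0.246]
contact_force: [0.3, 0.8, -0.7]
width: 0.0433
finger_force: 51.6
```

```bash
python3 look.py 7; python3 st.py; python3 - <<'E'
import cv2
a=cv2.imread("pics/scene7.png")[170:310,330:500];b=cv2.imread("pics/top7.png")[170:330,120:280]
cv2.imwrite("pics/both7.png",cv2.hconcat([cv2.resize(a,(400,400)),cv2.resize(b,(400,400))]))
E
```

```text
top
 0.048
top
 0.06
 (array([162., 278.]), 512.4, 198.4, array([45.4, 46. ]), 9.8)
 (array([161., 219.]), 617.9, 218.5, array([46.3, 46. ]), 12.1)
 (array([220., 215.]), 634.9, 113.3, array([46.3, 45.1]), 11.7)
scene
 0.048
scene
 0.06
 (array([397., 252.]), 638.3, 116.4, array([48.1, 43.5]), 12.2)
 (array([451., 250.]), 618.6, 222.1, array([42.1, 42.3]), 11.0)
28.15 [0.53330239 0.10388777 0.09396839] [-0.224  0.386  1.473  0.714  1.65  -0.501]
28.2 [0.53339666 0.10360608 0.09409801] [-0.22  0.39  1.47  0.71  1.65 -0.5 ] [ 0.51118917  0.3621746  -1.34857095]
[[-0.138  0.981 -0.137]
 [ 0.686  0.195  0.701]
 [ 0.715  0.003 -0.699]]
```

View pics/both7.png

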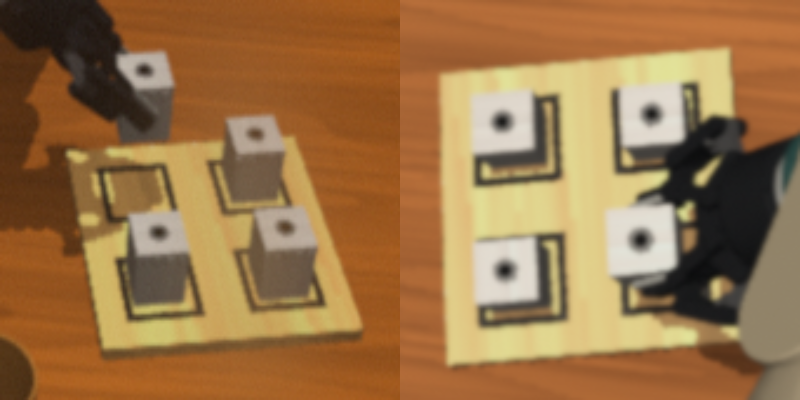

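The left half (scene) shows cap_c mouth-down, closed end up, held above the empty square, with the other three standing in theirs. The right half shows the same from above. Lower it now.

Call:
move_arm(plan="-0.03 0 0.03 0 0 0 0.6;-0.03 0 0.03 0 0 0 0.6;-0.03 0 0.03 0 0 0 0.6;-0.02 0 0.02 0 0 0 0.6;0 0 0 0 0 0 0.6;0 0 0 0 0 0 0.6")

```text
clock: 28.8
tool_pos: [0.5326, 0.1046, 0.0293]
ee_rot: [-0.301, 0.585, 0.712, 0.246]
contact_force: [-0.3, -0.0, -1.7]
width: 0.0435
finger_force: 52.0
```

Lower 1 mm more and release. Then back out along the tool axis and well away from the board, so the view is clear.

Call:
move_arm(plan="-0.003 0 0.003 0 0 0 0.6;0 0 0 0 0 0 0.6;0 0 0 0 0 0 0;0 0 0 0 0 0 0;0 0 0 0 0 0 0;0 0 0 0 0 0 0;0 0 -0.04 0 0 0 0;0 0 -0.08 0 0 0 0;0 0 -0.1 0 0 0 0;0 0 -0.1 0 0 0 0")

```text
clock: 29.8
tool_pos: [0.5507, 0.0132, 0.1197]
ee_rot: [-0.3, 0.585, 0.712, 0.246]
contact_force: [0.1, -0.5, -0.4]
width: 0.0852
finger_force: 0.0
```

Call:
move_arm(plan="0 0 -0.1 0 0 0 0;0 0 -0.1 0 0 0 0;0 0 -0.1 0 0 0 0;0 0 0 0 0 0 0;0 0 0 0 0 0 0")

```text
clock: 30.3
tool_pos: [0.5675, -0.0705, 0.2024]
ee_rot: [-0.299, 0.585, 0.712, 0.247]
contact_force: [-1.1, 0.2, -0.3]
width: 0.0854
finger_force: 0.0
```

```bash
python3 look.py 8; python3 - <<'E'
import cv2
a=cv2.imread("pics/scene8.png")[180:310,340:500];b=cv2.imread("pics/top8.png")[170:330,120:280]
cv2.imwrite("pics/both8.png",cv2.hconcat([cv2.resize(a,(400,400)),cv2.resize(b,(400,400))]))
E
```

```text
top
 0.048
top
 0.06
 (array([162., 278.]), 512.4, 197.9, array([45.3, 45.9]), 12.7)
 (array([223., 272.]), 534.6, 94.7, array([45.3, 45.1]), 11.8)
 (array([161., 219.]), 618.0, 218.5, array([46. , 46.1]), 12.1)
 (array([221., 216.]), 635.2, 113.2, array([45.8, 44.5]), 8.8)
scene
 0.048
scene
 0.06
 (array([397., 252.]), 637.6, 116.2, array([47.3, 43.3]), 10.8)
 (array([451., 250.]), 618.5, 222.1, array([42.4, 42. ]), 11.3)
 (array([389., 221.]), 538.6, 98.0, array([48.6, 43.2]), 9.2)
30.4 [ 0.56688648 -0.06899085  0.20071728] [-0.469  0.497  1.103  0.671  2.008 -0.52 ]
```

View pics/both8.png

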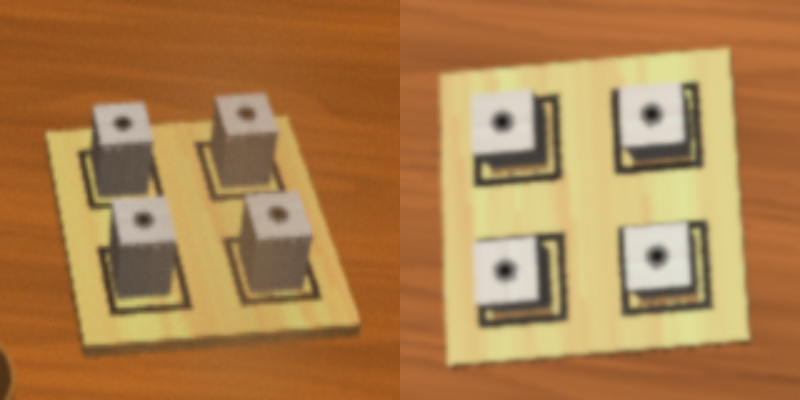

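The four caps stand in a neat grid in both views. Each is within about 4 mm of its square's centre and parallel to the tape. The gripper is clear, so I'm handing in.

```bash
python3 -c "
from bench import *
print(close_job())"
```

```text
the job is handed in; nothing more can be done
None
```

The job is handed in at about 30 s of the 72 s allowed: all four caps stand mouth-down in their squares, measured within about 5 mm of centre and parallel to the tape, with cap_set, spray can, tub and wrench left alone; the hand-in gave no verdict.

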